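Run down the bunker roof's wing nut

ROBOT

A 6-joint arm with a two-finger parallel gripper is mounted at the origin on the work surface. World frame = base frame: x ahead of the robot, y to its left, z up, the work surface at z = 0. Lengths are in m, angles in rad, forces in N, time in s.
With the tool pointing down it reaches from about 0.375 to 0.975 m from the base axis. Payload 3.8 kg.
Tool frame: the origin (TCP) lies between the finger pads; the fingertips stand 22 mm ahead of it and the grasp point (between the pads) lies 3 mm ahead of it; z points along the fingers, y is the direction in which the jaws open and shut (so a half turn about z gives the same grasp; the last joint's range is limited). The gripper opens to 85 mm and grips with 20 to 120 N. Pads are 22 mm wide; open, the fingers measure 114 mm over their backs; the gripper's body (76 mm by 85 mm) begins 54 mm behind the grasp point. The pads swing forward as they close: fully open they stand 13 mm farther back than shut.
Start: joints at [-1.241, 0.264, 1.604, -0, 1.274, -0.037], TCP at [0.242, -0.63, 0.253] pointing down, gripper open.
Joint ranges: [-2.63, 2.63], [-0.94, 2.18], [0.31, 2.57], [-1.31, 4.45], [0, 2.66], [-2.55, 2.55]. Speed limits (rad/s): [2.57, 2.57, 3.14, 3.14, 3.14, 3.14].

INTERFACE

Orientations are given as a rotation vector (axis times angle).
In Python, from workcell import * gives the robot as it stands.
- The arm moves only by the tool step_arm, never from a script. Its argument "motion" is a list that holds one entry, the list of rows, each a list of 7 numbers: the finger opening in m, from 0 to 0.0854, then the shift along the world's x, y, z in m, then the turn, a rotation vector about the world's x, y, z in degrees. A call has exactly 8 rows; each row is the pose to reach, as a shift and turn from the pose measured when the call began; what a row does not reach only later rows make up. A row lasts 1/8 s, in which the tool goes at most 62.5 mm and 10.7 degrees, less where a joint would pass 70% of its speed; a pose out of reach is approached as far as the arm can. A call with a gripper value outside its range is refused whole. The fingers move at their own pace and stop on an object; "newtons" is the grip in N (left out, the last holds). Time passes only in rows, so rows that repeat a pose let the fingers close, or fill a call up. It gives the time, the measured TCP pose, the force and the opening at its end, in the units of the state.
- read_state(): the state, without advancing time (a new reading comes with each control period).
- read_camera(name): name is "scene" or "top" or "wrist"; returns (picture, depth): 420x560x3 uint8, blue, green, red; 420x560 float32, m along the optical axis (not along the pixel's ray), 0 where there is no reading.
- get_calibration(name): a dict with "K" (3x3 intrinsics, pixels), "world_from_camera" (4x4, takes a point from camera to world coordinates). Camera axes: x right, y down, z forward; pixel columns grow to the right and rows downward; lengths in m; the calibration is good to about 2 mm. A picture is of the moment at which its call begins: read the wrist's pose just before it. get_calibration takes no time and is no camera call; for the wrist camera it gives the pose at the moment of the call.
- finish_job(): hands the job in, once; it reports no verdict.
Trained networks look in the newest picture that a camera, given by its name, has taken for a name from the list of things; names that differ only in an ending like _2 or _b are one class to them, and where a whole thing is asked for, a point or a joint stands for the part that bears it (a point fixed in the world has none). Each returns a list of dicts, best first, with "score" (0 to 1); they miss things now and then, are a little off and sometimes report something else, mostly with a low value. They report only what shows in the picture. A call takes as long as a camera call. They do not tell look-alikes from the thing itself.
- spot_in(camera, thing): "xyz" ([x, y, z] in m, in the coordinates of the camera as it stood for that picture, good to about 4 mm: the middle of the surface that is visible of it).
- regions_of(camera, thing): "region" (420x560 bool, what is visible of it).
The state is a dict: "time": time; "q": joint angles; "joint_vel": joint speeds; "joint_torque": joint torques, N m; "tool_pos": TCP position; "tcp_rot": TCP orientation; "wrist_force": force on the tool from outside, world axes, zero at the start; "torque": the same for the moment, N m; "width": opening from 0.0 (shut) to 1.0 (fully open).
Only numpy, scipy, OpenCV 4.12 (cv2) and the standard library are available. Lean on these libraries where they do the work, as an engineer would, in place of code of your own. Each camera call takes 0.05 s, during which the arm holds its last target. There are 200 camera calls.

TASK

One of the two toy bunkers on the gaming table has its roof nut standing loose on its thread: fasten the roof by turning that wing nut clockwise, down until it stops on its collar, by pushing its wings round with a fingertip in several separate strokes, coming clear of the nut between them. Only push the wings, gently, never pinch the nut, and do not lift the bunker or shove it out of its place. Leave the other bunker and everything else on the table as they are.

Things in the scene. Friction and masses are not known exactly. Their poses are not given: they have to be found in the camera images.
- bunker_a: Toy bunker whose wing nut stands loose and raised. 150 x 120 mm (its x by y), dark walls, flat grey roof whose top is 58 mm up; about 0.9 kg, loose (slides at a sideways push of 5 to 10 N). Origin at the centre of its underside, z up. On the roof's centre are a round collar (36 mm across, 4 mm high) and an upright threaded post (16 mm across, 38 mm above the collar) carrying the wing nut.
- seat_a (a point): Centre of bunker_a's collar top, on the thread's axis, 62 mm above the table: where the nut's underside rests when home. Fixed to the bunker, so its axes are the bunker's.
- wing_a (a point): Outer end of one of the two wings of the loose nut, 42 mm from the axis, at mid height of the wing. The white plastic nut has a hub 26 mm across and 18 mm high and two opposite upright wings, 84 mm over both tips, each 8 mm thick; a wing spans 7 to 29 mm above the nut's underside. The x axis of this point points outward along the wing.
- nut_a (a joint): Turn of the loose nut, rad: 0 = home on the collar (hard stop), starts -8 to -5, grows as it is turned clockwise from above, sinking 12 mm a turn (starts 9.5 to 15.3 mm above the collar). At 0 the wings lie along the bunker's x (long) axis; from above, wing direction = bunker yaw minus this value. Drag 0.02 N m (0.6 N at a wing); it stays where left.
- bunker_b: The other, like bunker, its nut already home. 150 x 120 mm (its x by y), dark walls, flat grey roof whose top is 58 mm up; about 0.9 kg, loose (slides at a sideways push of 5 to 10 N). Origin at the centre of its underside, z up. On the roof's centre are a round collar (36 mm across, 4 mm high) and an upright threaded post (16 mm across, 38 mm above the collar) carrying the wing nut.
- nut_b (a joint): Turn of the other bunker's nut: 0 = home, where it starts. Same nut, same sense.
- tank: Bystander: red toy tank, 60 x 36 x 38 mm, standing between the bunkers. Origin at the centre of its underside.
- buggy: Bystander: blue toy vehicle, 85 x 50 x 54 mm, at the right side. Origin at the centre of its underside.
- die: Bystander: single red die, 16 mm cube. Origin at the centre of its underside.
- spire: Bystander: banded terracotta-brown rock spire, 104 mm across and 144 mm high. Origin at the centre of its underside.
- tower: Bystander: lattice watchtower, 90 x 90 x 165 mm. Origin at the centre of its underside.
- dice_box: Bystander: clear open box of dice, 95 x 75 x 35 mm. Origin at the centre of its underside.
- gauge: Bystander: flat wooden measuring stick, 200 x 26 x 5 mm, at the left side. Origin at the centre of its underside.
- paint_pot: Bystander: small paint pot, 34 mm across, 38 mm high, nearest the robot. Origin at the centre of its underside.
Mind the look-alikes: they are no part of the job. What is shaped like the bunker_a but turquoise is not meant. What is shaped like the bunker_b but red is not meant.

How it is judged:
On the way:
1. the fingers come clear of the nut while it is turned part of the way (between 4.6 and 0.8 rad still to go) (value of joint nut_a between -4.6 and -0.8 rad and contact force between the fingers and nut_a below 0.02 N), for 0.1 s.
At the end, for the whole second after the job is handed in: The loose nut is home (within 0.25 rad of its stop) and at rest; its bunker stands level and within 30 mm of where it was; the other nut is still home (within 0.25 rad) and its bunker within 20 mm, every bystander within 30 mm, of where it was (value of joint each of nut_a, nut_b above -0.25 rad and velocity of joint nut_a between -0.05 and 0.05 rad/s and distance of each of bunker_a, tank, buggy, die, spire, tower, dice_box, gauge, paint_pot from where it was at the start of the episode below 0.03 m and angle between bunker_a's own z axis and vertical below 0.05 rad and linear speed of bunker_a below 0.01 m/s and distance of bunker_b from where it was at the start of the episode below 0.02 m); the robot touches nothing.
It fails at once if the nut is pinched or forced: more than 15 N between the fingers and the nut (contact force between the fingers and nut_a above 15 N).
It fails at once if the bunker is lifted more than 10 mm, or tipped (height (world z) of bunker_a above 0.01 m or angle between bunker_a's own z axis and vertical above 0.15 rad).
It fails at once if the bunker is shoved more than 40 mm (distance of bunker_a from where it was at the start of the episode above 0.04 m).
It fails at once if the other bunker is shoved more than 20 mm or its nut turned more than 0.25 rad (distance of bunker_b from where it was at the start of the episode above 0.02 m or value of joint nut_b below -0.25 rad).
It fails at once if a bystander is moved more than 30 mm (distance of any of tank, buggy, die, spire, tower, dice_box, gauge, paint_pot from where it was at the start of the episode above 0.03 m).
It also fails if it takes over 64 s, if anything falls off the work surface, if the arm or the gripper's body presses on something with over 40 N, if the wrist force passes 120 N, or if a joint passes its speed limit or range.

## Working session

There is one attempt and no reset: what is moved stays moved. The work goes in short steps, Python scripts to look and compute and a tool call to move; the robot and the scene stay as the last step left them, time stands still between calls to the robot, and variables do not carry over. Pictures are saved under pics/ and viewed, on a budget of 10 in all, crops included, one or two more only if the job needs it, and the job is handed in when it is done.

Besides the shell and the picture viewer there is one more tool, called as name(argument=value, ...), one argument or row to a line, values as JSON. step_arm: Moves the arm, as the interface text tells. Its arguments: {"type":"object","properties":{"motion":{"type":"array"},"newtons":{"type":"number"}},"required":["motion"]}

```bash
mkdir -p pics
python3 - <<'E'
from workcell import *
import cv2,numpy as np
s=read_state();print(s['time'],s['tool_pos'],s['tcp_rot'],s['width'])
ims=[]
for n in("top","scene"):
    p,d=read_camera(n);c=get_calibration(n);M=np.array(c['world_from_camera'])
    np.savez(f'{n}0.npz',p=p,d=d,K=c['K'],M=M)
    cv2.imwrite(f'pics/{n}0.png',p)
    for t in('bunker_a','nut_a','wing_a'):
        for r in spot_in(n,t):
            x=np.array(r['xyz']);u=np.array(c['K'])@x;print(n,t,round(r['score'],2),(M@np.r_[x,1])[:3].round(3),(u[:2]/u[2]).round())
E
```

```text
0.0 [ 0.24186767 -0.62944269  0.25195573] [-3.08672177e+00 -5.72584753e-01  4.91068429e-04] 1.0010729380209178
top bunker_a 0.75 [0.483 0.191 0.062] [207. 229.]
top bunker_a 0.7 [ 0.287 -0.244  0.055] [375. 305.]
top bunker_a 0.68 [ 0.484 -0.16   0.054] [342. 228.]
top bunker_a 0.63 [0.275 0.196 0.061] [204. 309.]
top nut_a 0.62 [ 0.282 -0.241  0.09 ] [377. 309.]
top nut_a 0.59 [0.275 0.205 0.092] [198. 311.]
top wing_a 0.63 [0.278 0.204 0.089] [199. 310.]
top wing_a 0.42 [0.486 0.193 0.103] [203. 227.]
scene bunker_a 0.77 [0.314 0.211 0.055] [374. 186.]
scene bunker_a 0.7 [ 0.305 -0.23   0.057] [236. 145.]
scene bunker_a 0.65 [0.519 0.202 0.056] [350. 234.]
scene bunker_a 0.59 [ 0.519 -0.151  0.057] [224. 192.]
scene nut_a 0.63 [ 0.497 -0.162  0.079] [224. 180.]
scene nut_a 0.63 [0.279 0.21  0.077] [378. 173.]
scene nut_a 0.58 [0.493 0.204 0.093] [356. 216.]
scene nut_a 0.49 [ 0.287 -0.238  0.077] [237. 136.]
scene wing_a 0.87 [0.492 0.2   0.094] [354. 215.]
scene wing_a 0.58 [0.281 0.211 0.082] [379. 172.]
```

View pics/top0.png

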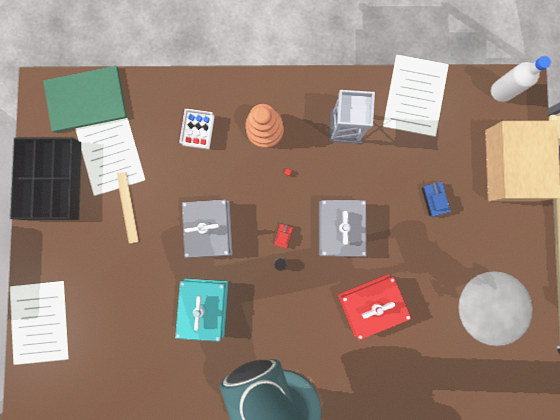

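View pics/scene0.png

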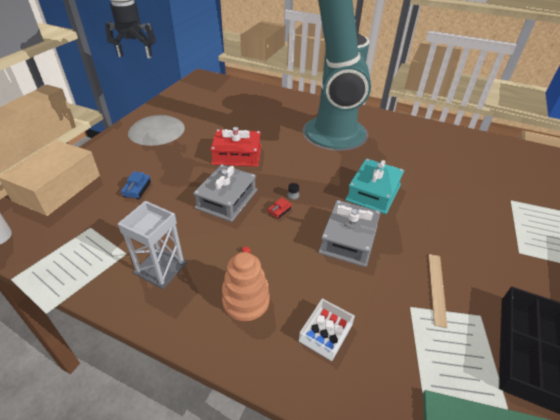

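The four candidates in the top view are grey left (207,229), grey right (342,228), turquoise (202,310) and red (375,305). The coloured two are look-alikes. Of the grey two, the left nut stands across the long axis and higher, so it is bunker_a. The right nut lies along the long axis, so it is home and that is bunker_b. I'll confirm with a crop and measure.

```bash
cat > h.py <<'E'
import numpy as np,cv2
def world(p,d,K,M):
    K=np.array(K);M=np.array(M);v,u=np.indices(d.shape)
    X=np.stack([(u-K[0,2])/K[0,0]*d,(v-K[1,2])/K[1,1]*d,d],-1)
    return X@M[:3,:3].T+M[:3,3]
def nut(W,d,c,zlo=.072,r=.05):
    "points over the roof near c: centroid, axis angle deg (mod 180), top z"
    m=(d>0)&(np.hypot(W[...,0]-c[0],W[...,1]-c[1])<r)&(W[...,2]>zlo)&(W[...,2]<.125)
    P=W[m];xy=P[:,:2].astype(np.float32)
    rect=cv2.minAreaRect(xy);w=np.linalg.svd(xy-xy.mean(0),full_matrices=False)[2][0]
    o=np.hypot(*(xy-np.array(rect[0])).T)
    return len(P),np.round(rect[0],4),np.round(rect[1],3),np.degrees(np.arctan2(w[1],w[0]))%180,np.percentile(P[o>.015,2],[50,80,95]).round(4)
def roof(W,d,c):
    m=(d>0)&(np.hypot(W[...,0]-c[0],W[...,1]-c[1])<.11)&(abs(W[...,2]-.058)<.006)
    m=cv2.morphologyEx(m.astype(np.uint8),cv2.MORPH_OPEN,np.ones((3,3)))>0
    return cv2.minAreaRect(W[m][:,:2].astype(np.float32)),np.median(W[m][:,2])
E
python3 - <<'E'
from h import *
for n in('top','scene'):
    z=np.load(n+'0.npz');W=world(**z)
    for c in((.485,.195),(.485,-.165)):
        print(n,c,nut(W,z['d'],c),roof(W,z['d'],c))
z=np.load('top0.npz');s=np.load('scene0.npz')
a=cv2.resize(z['p'][190:265,170:245],(400,400),interpolation=2);b=cv2.resize(z['p'][190:265,305:380],(400,400),interpolation=2)
cv2.imwrite('pics/crop.png',np.hstack([a,b]))
E
```

```text
top (0.485, 0.195) (177, array([0.4846, 0.1961]), array([0.023, 0.083]), np.float32(98.6088), array([0.1052, 0.1078, 0.1091])) (((0.4849031865596771, 0.1964387595653534), (0.1461012214422226, 0.11699513345956802), 3.9059507846832275), np.float64(0.057715271568329785))
top (0.485, -0.165) (173, array([ 0.4864, -0.1655]), array([0.025, 0.081]), np.float32(179.48308), array([0.09  , 0.0921, 0.0938])) (((0.4862164855003357, -0.166434183716774), (0.11594527959823608, 0.14434419572353363), 89.62085723876953), np.float64(0.05758902389370402))
scene (0.485, 0.195) (331, array([0.4894, 0.1964]), array([0.022, 0.083]), np.float32(98.5844), array([0.0979, 0.1043, 0.1059])) (((0.48716121912002563, 0.19629307091236115), (0.14761999249458313, 0.11592566967010498), 3.4856040477752686), np.float64(0.05665575123273037))
scene (0.485, -0.165) (177, array([ 0.4871, -0.1658]), array([0.085, 0.025]), np.float32(178.95946), array([0.0856, 0.089 , 0.0908])) (((0.4876001477241516, -0.16598327457904816), (0.11749469488859177, 0.14896810054779053), 89.61610412597656), np.float64(0.05645772498285745))
```

View pics/crop.png

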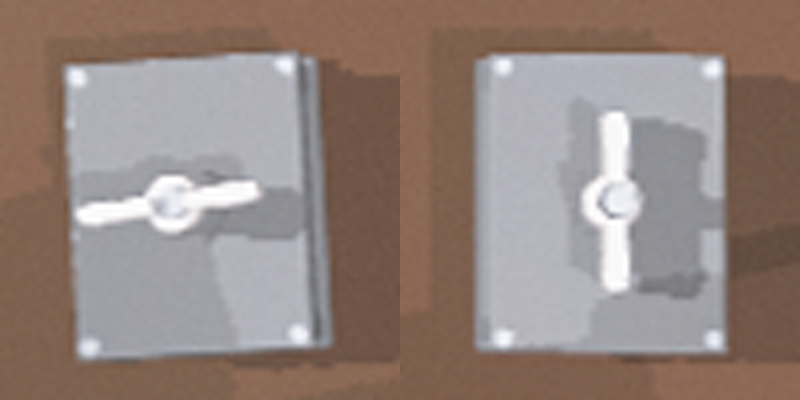

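Confirmed by the crop: the left grey bunker's nut stands across the long axis, with its wing tops about 15 mm higher than the right one's. That gives nut_a ≈ -7.94 rad, or 455° to go. Its centre is (0.4855, 0.196), its yaw is 3.7° and the wings point along 98.6°. I'll shut the fingers and go to a hover.

step_arm(
  motion=[
    [[0,0.025,0.054,0,0,0,5],[0,0.05,0.108,0,0,0,10],[0,0.075,0.162,0,0,0,15],[0,0.1,0.216,0,0,0,20],[0,0.125,0.27,0,0,0,25],[0,0.15,0.324,0,0,0,30],[0,0.175,0.378,0,0,0,35],[0,0.2,0.43,0,0,0,40]],
  ],
  newtons=20,
)

```text
time: 1.4
tool_pos: [0.4426, -0.1982, 0.2535]
tcp_rot: [2.704, 1.598, 0.001]
wrist_force: [0.7, -0.2, -0.8]
width: -0.002
```

step_arm(
  motion=[
    [[0,0.002,0.054,0,0,0,5],[0,0.004,0.108,0,0,0,10],[0,0.006,0.162,0,0,0,15],[0,0.008,0.216,-0.01,0,0,20],[0,0.009,0.27,-0.03,0,0,25],[0,0.01,0.324,-0.05,0,0,30],[0,0.0106,0.378,-0.07,0,0,37.4],[0,0.0106,0.421,-0.08,0,0,37.4]],
  ],
)

```text
time: 2.4
tool_pos: [0.4524, 0.2247, 0.1726]
tcp_rot: [2.047, 2.383, 0.0]
wrist_force: [1.8, 0.8, 0.4]
width: -0.001
```

Run:
```python
from workcell import *
from h import *
s=read_state();print(s['tool_pos'],s['tcp_rot'],s['q'],s['wrist_force'])
p,d=read_camera('wrist');c=get_calibration('wrist');M=np.array(c['world_from_camera'])
W=world(p,d,c['K'],M)
print(nut(W,d,(.4855,.1963)),roof(W,d,(.4855,.1963)))
# points hanging near tool
t=s['tool_pos'];m=(d>0)&(np.hypot(W[...,0]-t[0],W[...,1]-t[1])<.06)&(W[...,2]>.125)
P=W[m]-t; 
if len(P): print(len(P),P.min(0),P.max(0))
cv2.imwrite('pics/w1.png',p)
```

```text
[0.45238378 0.22467289 0.17256777] [2.04651924e+00 2.38341085e+00 4.72464211e-05] [ 4.11698747e-01  8.55155344e-03  2.04786015e+00 -1.01286055e-04
  1.08510433e+00  2.59940293e-01] [1.82105605 0.80868141 0.3921918 ]
(2428, array([0.4816, 0.21  ]), array([0.025, 0.064]), np.float32(100.65274), array([0.1044, 0.1058, 0.1066])) (((0.484733521938324, 0.2006324827671051), (0.14600831270217896, 0.11641897261142731), 3.790569305419922), np.float64(0.05734943312113652))
39790 [-0.05914861 -0.01086144 -0.01933113] [0.05534819 0.02498362 0.06488844]
```

View pics/w1.png

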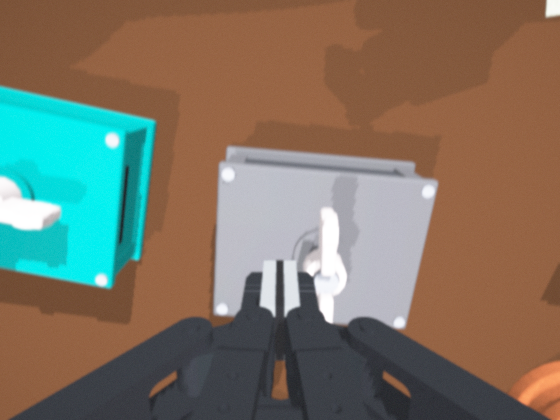

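The wrist view shows the shut fingers (tips near (280,265)) beside the upper wing of the raised nut (325,215-250), with the turquoise look-alike at the left. I'll measure the fingertip thickness from the depth.

Run:
```python
from workcell import *
from h import *
from scipy.spatial.transform import Rotation as R
s=read_state();p,d=read_camera('wrist');c=get_calibration('wrist')
W=world(p,d,c['K'],c['world_from_camera'])
T=(W-s['tool_pos'])@R.from_rotvec(s['tcp_rot']).as_matrix()
for z in np.arange(-.03,.025,.005):
    m=(d>0)&(abs(T[...,2]-z)<.0025)&(np.hypot(T[...,0],T[...,1])<.06)
    print(z.round(3),m.sum(), T[m][:,:2].min(0).round(4) if m.any() else '',T[m][:,:2].max(0).round(4) if m.any() else '')
```

```text
-0.03 2972 [-0.0149 -0.0369] [0.0116 0.0366]
-0.025 2068 [-0.015  -0.0318] [0.0116 0.0327]
-0.02 540 [-0.0021 -0.0211] [0.011  0.0219]
-0.015 901 [-0.0145 -0.0133] [0.0089 0.0096]
-0.01 461 [ 0.0032 -0.0134] [0.0089 0.0138]
-0.005 534 [ 0.0027 -0.0134] [0.0089 0.0138]
0.0 507 [ 0.0031 -0.0134] [0.0087 0.0139]
0.005 436 [ 0.0029 -0.0133] [0.0089 0.0138]
0.01 395 [ 0.0031 -0.0131] [0.0089 0.0139]
0.015 230 [ 0.0029 -0.0122] [0.0087 0.0121]
0.02 5 [ 0.0074 -0.005 ] [0.0075 0.0055]
```

```bash
cat > plan.py <<'E'
import sys,numpy as np
from workcell import read_state
C=np.array([.4855,.1963])
def plan(rows,flip=1,s=None):
    "rows: (wing dir deg, r mm, off mm, z mm); prints shifts & turn. flip=-1: finger at the opposite wing"
    s=s or read_state();t=s['tool_pos'];v=s['tcp_rot'];y0=np.degrees(2*np.arctan2(v[1],v[0]))%360
    rel=t[:2]-C;e=lambda a:np.array([np.cos(np.radians(a)),np.sin(np.radians(a))])
    print('yaw',y0.round(1),'r,off',(rel@e(y0)*1e3).round(1),(rel@e(y0+90)*1e3).round(1),'z',t[2].round(4),'F',np.round(s['wrist_force'],1),'t',s['time'],'q6',s['q'][5].round(2))
    for a,r,o,z in rows:
        g=C+flip*(r*e(a)+o*e(a+90))/1e3-t[:2]
        print([0,round(g[0],3),round(g[1],3),round(z/1e3-t[2],3),0,0,round((a-y0+180)%360-180,1)])
E
python3 - <<'E'
from plan import *
plan([(98.6,32,28,147),(98.6,32,28,120),(98.6,32,28,94),(98.6,32,23,94),(98.6,32,18,94),(92,32,17.6,94),(85,32,17.6,94),(78,32,17.6,94)])
E
```

```text
yaw 98.8 r,off 34.4 28.3 z 0.1724 F [ 0.5 -0.2  1.2] t 2.5 q6 0.26
[0, np.float64(0.001), np.float64(-0.002), np.float64(-0.025), 0, 0, np.float64(-0.2)]
[0, np.float64(0.001), np.float64(-0.002), np.float64(-0.052), 0, 0, np.float64(-0.2)]
[0, np.float64(0.001), np.float64(-0.002), np.float64(-0.078), 0, 0, np.float64(-0.2)]
[0, np.float64(0.006), np.float64(-0.001), np.float64(-0.078), 0, 0, np.float64(-0.2)]
[0, np.float64(0.011), np.float64(-0.001), np.float64(-0.078), 0, 0, np.float64(-0.2)]
[0, np.float64(0.015), np.float64(0.002), np.float64(-0.078), 0, 0, np.float64(-6.8)]
[0, np.float64(0.019), np.float64(0.004), np.float64(-0.078), 0, 0, np.float64(-13.8)]
[0, np.float64(0.023), np.float64(0.005), np.float64(-0.078), 0, 0, np.float64(-20.8)]
```

step_arm(
  motion=[
    [[0,0.001,-0.002,-0.025,0,0,0],[0,0.001,-0.002,-0.052,0,0,0],[0,0.001,-0.002,-0.078,0,0,0],[0,0.006,-0.001,-0.078,0,0,0],[0,0.011,-0.001,-0.078,0,0,0],[0,0.015,0.002,-0.078,0,0,-6.8],[0,0.019,0.004,-0.078,0,0,-13.8],[0,0.023,0.005,-0.078,0,0,-20.8]],
  ],
)

```text
time: 3.5
tool_pos: [0.4768, 0.2313, 0.0962]
tcp_rot: [-2.445, -1.972, -0.005]
wrist_force: [-1.1, 0.7, -0.6]
width: -0.004
```

Run:
```python
from plan import *
plan([(a,32,17.6,94) for a in (70,62,54,46,38,30,22,14)])
```

```text
yaw 77.8 r,off 32.4 16.0 z 0.0962 F [-1.1  0.7 -0.6] t 3.5 q6 0.62
[0, np.float64(0.003), np.float64(0.001), np.float64(-0.002), 0, 0, np.float64(-7.8)]
[0, np.float64(0.008), np.float64(0.001), np.float64(-0.002), 0, 0, np.float64(-15.8)]
[0, np.float64(0.013), np.float64(0.001), np.float64(-0.002), 0, 0, np.float64(-23.8)]
[0, np.float64(0.018), np.float64(0.0), np.float64(-0.002), 0, 0, np.float64(-31.8)]
[0, np.float64(0.023), np.float64(-0.001), np.float64(-0.002), 0, 0, np.float64(-39.8)]
[0, np.float64(0.028), np.float64(-0.004), np.float64(-0.002), 0, 0, np.float64(-47.8)]
[0, np.float64(0.032), np.float64(-0.007), np.float64(-0.002), 0, 0, np.float64(-55.8)]
[0, np.float64(0.036), np.float64(-0.01), np.float64(-0.002), 0, 0, np.float64(-63.8)]
```

step_arm(
  motion=[
    [[0,0.003,0.001,-0.002,0,0,-8],[0,0.008,0.001,-0.002,0,0,-16],[0,0.013,0.001,-0.002,0,0,-24],[0,0.018,0,-0.002,0,0,-32],[0,0.023,-0.001,-0.002,0,0,-40],[0,0.028,-0.004,-0.002,0,0,-48],[0,0.032,-0.007,-0.002,0,0,-56],[0,0.036,-0.01,-0.002,0,0,-64]],
  ],
)

```text
time: 4.5
tool_pos: [0.5145, 0.2216, 0.0963]
tcp_rot: [3.12, 0.369, 0.009]
wrist_force: [0.1, 0.5, 0.6]
width: 0.002
```

Run:
```python
from plan import *
from h import *
from workcell import *
p,d=read_camera('top');c=get_calibration('top');W=world(p,d,c['K'],c['world_from_camera'])
print(roof(W,d,C))
cv2.imwrite('pics/t1.png',cv2.resize(p[180:275,160:260],(600,570),interpolation=2))
plan([(14,32,30,94),(14,32,30,135)])
```

```text
(((0.4851765036582947, 0.18908974528312683), (0.14574603736400604, 0.10199276357889175), 3.79840350151062), np.float64(0.057774436339181556))
yaw 13.2 r,off 34.5 17.6 z 0.0964 F [0.6 0.2 0.1] t 4.55 q6 1.7
[0, np.float64(-0.006), np.float64(0.012), np.float64(-0.002), 0, 0, np.float64(0.8)]
[0, np.float64(-0.006), np.float64(0.012), np.float64(0.039), 0, 0, np.float64(0.8)]
```

View pics/t1.png

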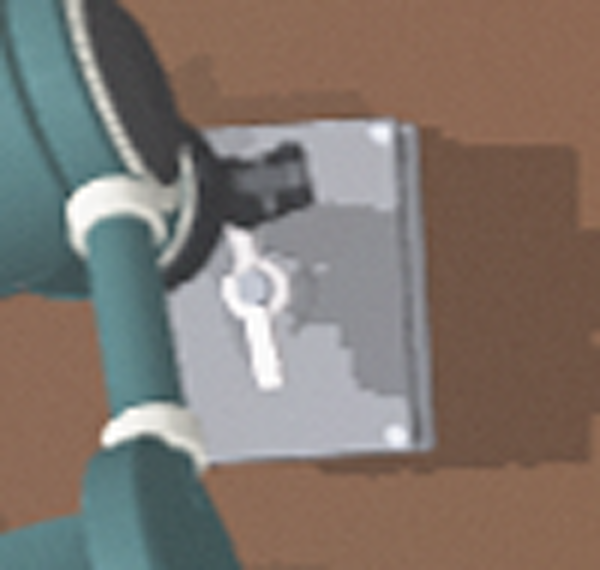

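The nut followed: its wing is now at about 13° and the bunker hasn't moved. I'll back off sideways and re-index the tool yaw in the clear.

step_arm(
  motion=[
    [[0,-0.003,0.007,-0.002,0,0,0],[0,-0.007,0.014,-0.002,0,0,7],[0,-0.007,0.014,-0.002,0,0,17],[0,-0.007,0.014,-0.002,0,0,27],[0,-0.007,0.014,-0.002,0,0,37],[0,-0.007,0.014,-0.002,0,0,47],[0,-0.007,0.014,-0.002,0,0,57],[0,-0.007,0.014,-0.002,0,0,67]],
  ],
)

```text
time: 5.55
tool_pos: [0.5085, 0.2361, 0.0952]
tcp_rot: [-2.392, -2.033, -0.011]
wrist_force: [-0.2, 0.6, 0.1]
width: -0.001
```

step_arm(
  motion=[
    [[0,0,0,0,0,0,10],[0,0,0,0,0,0,20],[0,0,0,0,0,0,30],[0,0,0,0,0,0,40],[0,0,0,0,0,0,50],[0,0,0,0,0,0,60],[0,0,0,0,0,0,70],[0,0,0,0,0,0,80]],
  ],
)

```text
time: 6.55
tool_pos: [0.509, 0.2367, 0.0961]
tcp_rot: [-0.512, -3.094, -0.007]
wrist_force: [-0.2, -0.1, 0.3]
width: 0.0
```

Run:
```python
from plan import *
plan([(173,32,32,94),(183,32,31,94),(193,32,24,94),(192,32,18,94),(185,32,17.6,94),(177,32,17.6,93.5),(169,32,17.6,93),(161,32,17.6,93)],flip=-1)
```

```text
yaw 161.2 r,off -9.2 -45.8 z 0.0961 F [-0.2 -0.1  0.3] t 6.55 q6 -0.86
[0, np.float64(0.012), np.float64(-0.013), np.float64(-0.002), 0, 0, np.float64(11.8)]
[0, np.float64(0.007), np.float64(-0.008), np.float64(-0.002), 0, 0, np.float64(21.8)]
[0, np.float64(0.002), np.float64(-0.01), np.float64(-0.002), 0, 0, np.float64(31.8)]
[0, np.float64(0.004), np.float64(-0.016), np.float64(-0.002), 0, 0, np.float64(30.8)]
[0, np.float64(0.007), np.float64(-0.02), np.float64(-0.002), 0, 0, np.float64(23.8)]
[0, np.float64(0.009), np.float64(-0.025), np.float64(-0.003), 0, 0, np.float64(15.8)]
[0, np.float64(0.011), np.float64(-0.029), np.float64(-0.003), 0, 0, np.float64(7.8)]
[0, np.float64(0.013), np.float64(-0.034), np.float64(-0.003), 0, 0, np.float64(-0.2)]
```

step_arm(
  motion=[
    [[0,0,0,-0.002,0,0,10],[0,0,0,-0.002,0,0,20],[0,0.002,-0.009,-0.002,0,0,30],[0,0.004,-0.016,-0.002,0,0,31],[0,0.007,-0.02,-0.002,0,0,24],[0,0.009,-0.025,-0.003,0,0,16],[0,0.011,-0.029,-0.003,0,0,8],[0,0.013,-0.034,-0.003,0,0,0]],
  ],
)

```text
time: 7.55
tool_pos: [0.5223, 0.2029, 0.0935]
tcp_rot: [-0.523, -3.093, -0.008]
wrist_force: [0.7, 1.4, 1.4]
width: 0.002
```

Run:
```python
from plan import *
plan([(a,32,17.6,93) for a in range(153,96,-8)],flip=-1)
```

```text
yaw 160.8 r,off -32.6 -18.3 z 0.0935 F [0.7 1.4 1.4] t 7.55 q6 -0.92
[0, np.float64(-0.0), np.float64(-0.005), np.float64(-0.001), 0, 0, np.float64(-7.8)]
[0, np.float64(-0.001), np.float64(-0.011), np.float64(-0.001), 0, 0, np.float64(-15.8)]
[0, np.float64(-0.001), np.float64(-0.016), np.float64(-0.001), 0, 0, np.float64(-23.8)]
[0, np.float64(-0.003), np.float64(-0.02), np.float64(-0.001), 0, 0, np.float64(-31.8)]
[0, np.float64(-0.005), np.float64(-0.025), np.float64(-0.001), 0, 0, np.float64(-39.8)]
[0, np.float64(-0.008), np.float64(-0.029), np.float64(-0.001), 0, 0, np.float64(-47.8)]
[0, np.float64(-0.012), np.float64(-0.033), np.float64(-0.001), 0, 0, np.float64(-55.8)]
[0, np.float64(-0.015), np.float64(-0.036), np.float64(-0.001), 0, 0, np.float64(-63.8)]
```

step_arm(
  motion=[
    [[0,0,-0.005,-0.001,0,0,-8],[0,-0.001,-0.011,-0.001,0,0,-16],[0,-0.001,-0.016,-0.001,0,0,-24],[0,-0.003,-0.02,-0.001,0,0,-32],[0,-0.005,-0.025,-0.001,0,0,-40],[0,-0.008,-0.029,-0.001,0,0,-48],[0,-0.012,-0.033,-0.001,0,0,-56],[0,-0.015,-0.036,-0.001,0,0,-64]],
  ],
)

```text
time: 8.55
tool_pos: [0.5077, 0.1669, 0.093]
tcp_rot: [-2.093, -2.342, -0.013]
wrist_force: [0.1, 0.3, 0.1]
width: 0.003
```

Run:
```python
from plan import *
plan([(a,32,17.6,92) for a in (89,81,73,65,57)]+[(57,32,24,92),(57,32,32,92),(57,32,32,92)],flip=-1)
```

```text
yaw 96.4 r,off -31.7 -18.8 z 0.093 F [0.1 0.3 0.1] t 8.55 q6 0.15
[0, np.float64(-0.005), np.float64(-0.003), np.float64(-0.001), 0, 0, np.float64(-7.4)]
[0, np.float64(-0.01), np.float64(-0.005), np.float64(-0.001), 0, 0, np.float64(-15.4)]
[0, np.float64(-0.015), np.float64(-0.006), np.float64(-0.001), 0, 0, np.float64(-23.4)]
[0, np.float64(-0.02), np.float64(-0.007), np.float64(-0.001), 0, 0, np.float64(-31.4)]
[0, np.float64(-0.025), np.float64(-0.007), np.float64(-0.001), 0, 0, np.float64(-39.4)]
[0, np.float64(-0.02), np.float64(-0.01), np.float64(-0.001), 0, 0, np.float64(-39.4)]
[0, np.float64(-0.013), np.float64(-0.015), np.float64(-0.001), 0, 0, np.float64(-39.4)]
[0, np.float64(-0.013), np.float64(-0.015), np.float64(-0.001), 0, 0, np.float64(-39.4)]
```

step_arm(
  motion=[
    [[0,-0.005,-0.003,-0.001,0,0,-7.5],[0,-0.01,-0.005,-0.001,0,0,-15.5],[0,-0.015,-0.006,-0.001,0,0,-23.5],[0,-0.02,-0.007,-0.001,0,0,-31.5],[0,-0.025,-0.007,-0.001,0,0,-39.5],[0,-0.02,-0.01,-0.001,0,0,-39.5],[0,-0.013,-0.015,-0.001,0,0,-39.5],[0,-0.013,-0.015,-0.001,0,0,-39.5]],
  ],
)

```text
time: 9.55
tool_pos: [0.4959, 0.1515, 0.0924]
tcp_rot: [2.759, 1.496, 0.014]
wrist_force: [0.2, -0.1, 0.3]
width: 0.003
```

Run:
```python
from plan import *
from h import *
from workcell import *
p,d=read_camera('top');c=get_calibration('top');W=world(p,d,c['K'],c['world_from_camera'])
print(roof(W,d,C),nut(W,d,C))
cv2.imwrite('pics/t2.png',cv2.resize(p[180:275,160:260],(600,570),interpolation=2))
plan([])
```

```text
h.py:10: RuntimeWarning: Mean of empty slice.
  rect=cv2.minAreaRect(xy);w=np.linalg.svd(xy-xy.mean(0),full_matrices=False)[2][0]
  ret = um.true_divide(
Traceback (most recent call last):
  File "h.py", line 10, in nut
    rect=cv2.minAreaRect(xy);w=np.linalg.svd(xy-xy.mean(0),full_matrices=False)[2][0]
                               ~~~~~~~~~~~~~~~~~~~~~~~~~~~~~~~~~~~~~~~~~~~~~~~~~~~^^^
IndexError: index 0 is out of bounds for axis 0 with size 0
```

Run:
```python
from plan import *
from h import *
from workcell import *
p,d=read_camera('scene');c=get_calibration('scene');W=world(p,d,c['K'],c['world_from_camera'])
m=(d>0)&(np.hypot(W[...,0]-C[0],W[...,1]-C[1])<.046)&(W[...,2]>.068)&(W[...,2]<.11)&(p.min(-1)>120)
P=W[m];print(len(P))
w=np.linalg.svd(P[:,:2]-np.median(P[:,:2],0),full_matrices=False)[2][0];print(np.degrees(np.arctan2(w[1],w[0]))%180,cv2.minAreaRect(P[:,:2].astype(np.float32)),np.percentile(P[:,2],[50,90,97]))
cv2.imwrite('pics/s2.png',cv2.resize(p[170:270,300:400],(600,600),interpolation=2))
plan([])
```

```text
327
71.04937596832309 ((0.4875732660293579, 0.19523659348487854), (0.07766245305538177, 0.04586257040500641), 86.92988586425781) [0.08964611 0.09834951 0.10083874]
yaw 56.9 r,off -32.1 -32.4 z 0.0921 F [-0.4  0.4 -0.4] t 9.65 q6 0.83
```

View pics/s2.png

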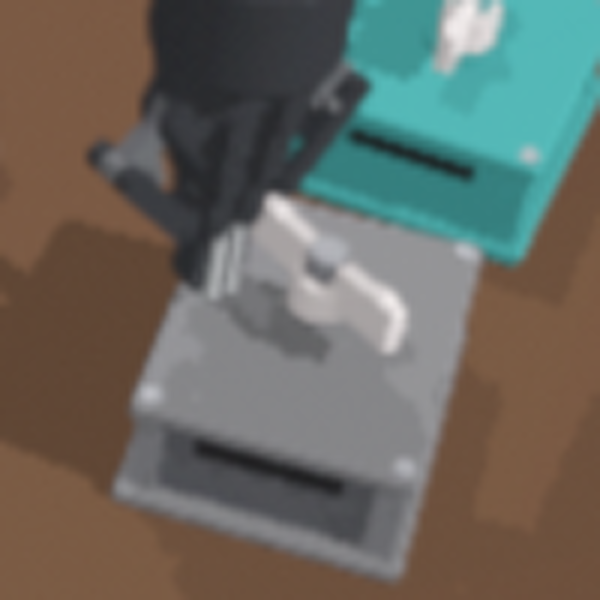

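The crop shows the fingers clear of the nut at the left, the wings at about 57° and the bunker in place. About 233° (4.07 rad) remains, which agrees with a wing top near 98 mm. Re-indexing again.

step_arm(
  motion=[
    [[0,0,0,0,0,0,10],[0,0,0,0,0,0,20],[0,0,0,0,0,0,30],[0,0,0,0,0,0,40],[0,0,0,0,0,0,50],[0,0,0,0,0,0,60],[0,0,0,0,0,0,70],[0,0,0,0,0,0,80]],
  ],
)

```text
time: 10.65
tool_pos: [0.495, 0.1517, 0.0919]
tcp_rot: [-1.143, -2.922, -0.011]
wrist_force: [0.2, 0.1, 0.6]
width: 0.001
```

step_arm(
  motion=[
    [[0,0,0,0,0,0,10],[0,0,0,0,0,0,20],[0,0,0,0,0,0,30],[0,0,0,0,0,0,40],[0,0,0,0,0,0,50],[0,0,0,0,0,0,60],[0,0,0,0,0,0,70],[0,0,0,0,0,0,80]],
  ],
)

```text
time: 11.65
tool_pos: [0.4948, 0.1518, 0.0918]
tcp_rot: [1.011, -2.966, -0.005]
wrist_force: [-0.0, 0.3, 0.8]
width: -0.002
```

Run:
```python
from plan import *
plan([(226,32,31,92),(235,32,27,92),(236,32,21,92),(236,32,18,92),(229,32,17.6,92),(221,32,17.6,92),(213,32,17.6,92),(205,32,17.6,92)])
```

```text
yaw 217.6 r,off 19.8 40.9 z 0.0918 F [-0.   0.3  0.8] t 11.65 q6 -1.98
[0, np.float64(-0.009), np.float64(-0.0), np.float64(0.0), 0, 0, np.float64(8.4)]
[0, np.float64(-0.006), np.float64(0.003), np.float64(0.0), 0, 0, np.float64(17.4)]
[0, np.float64(-0.01), np.float64(0.006), np.float64(0.0), 0, 0, np.float64(18.4)]
[0, np.float64(-0.012), np.float64(0.008), np.float64(0.0), 0, 0, np.float64(18.4)]
[0, np.float64(-0.017), np.float64(0.009), np.float64(0.0), 0, 0, np.float64(11.4)]
[0, np.float64(-0.022), np.float64(0.01), np.float64(0.0), 0, 0, np.float64(3.4)]
[0, np.float64(-0.027), np.float64(0.012), np.float64(0.0), 0, 0, np.float64(-4.6)]
[0, np.float64(-0.031), np.float64(0.015), np.float64(0.0), 0, 0, np.float64(-12.6)]
```

step_arm(
  motion=[
    [[0,0,0,0,0,0,9],[0,-0.005,0.002,0,0,0,18],[0,-0.01,0.006,0,0,0,18.5],[0,-0.012,0.008,0,0,0,18.5],[0,-0.017,0.009,0,0,0,11.5],[0,-0.022,0.01,0,0,0,3.5],[0,-0.027,0.012,0,0,0,-4.5],[0,-0.031,0.015,0,0,0,-12.5]],
  ],
)

```text
time: 12.65
tool_pos: [0.4636, 0.1668, 0.0918]
tcp_rot: [0.672, -3.061, -0.006]
wrist_force: [0.7, -0.5, -0.1]
width: -0.002
```

Run:
```python
from plan import *
plan([(a,32,17.6,91) for a in range(197,140,-8)])
```

```text
yaw 204.8 r,off 32.3 17.6 z 0.0918 F [ 0.7 -0.5 -0.1] t 12.65 q6 -1.71
[0, np.float64(-0.004), np.float64(0.003), np.float64(-0.001), 0, 0, np.float64(-7.8)]
[0, np.float64(-0.007), np.float64(0.007), np.float64(-0.001), 0, 0, np.float64(-15.8)]
[0, np.float64(-0.01), np.float64(0.011), np.float64(-0.001), 0, 0, np.float64(-23.8)]
[0, np.float64(-0.012), np.float64(0.016), np.float64(-0.001), 0, 0, np.float64(-31.8)]
[0, np.float64(-0.014), np.float64(0.021), np.float64(-0.001), 0, 0, np.float64(-39.8)]
[0, np.float64(-0.014), np.float64(0.026), np.float64(-0.001), 0, 0, np.float64(-47.8)]
[0, np.float64(-0.015), np.float64(0.031), np.float64(-0.001), 0, 0, np.float64(-55.8)]
[0, np.float64(-0.014), np.float64(0.036), np.float64(-0.001), 0, 0, np.float64(-63.8)]
```

step_arm(
  motion=[
    [[0,-0.004,0.003,-0.001,0,0,-8],[0,-0.007,0.007,-0.001,0,0,-16],[0,-0.01,0.011,-0.001,0,0,-24],[0,-0.012,0.016,-0.001,0,0,-32],[0,-0.014,0.021,-0.001,0,0,-40],[0,-0.014,0.026,-0.001,0,0,-48],[0,-0.015,0.031,-0.001,0,0,-56],[0,-0.014,0.036,-0.001,0,0,-64]],
  ],
)

```text
time: 13.65
tool_pos: [0.4491, 0.2029, 0.0906]
tcp_rot: [-1.062, -2.951, -0.01]
wrist_force: [0.4, 0.2, 0.1]
width: 0.0
```

Run:
```python
from plan import *
plan([(a,32,17.6,90) for a in range(133,92,-8)]+[(92,32,17.6,90),(92,32,26,90)])
```

```text
yaw 140.4 r,off 32.2 18.1 z 0.0906 F [0.4 0.2 0.1] t 13.65 q6 -0.52
[0, np.float64(0.002), np.float64(0.005), np.float64(-0.001), 0, 0, np.float64(-7.4)]
[0, np.float64(0.004), np.float64(0.01), np.float64(-0.001), 0, 0, np.float64(-15.4)]
[0, np.float64(0.006), np.float64(0.014), np.float64(-0.001), 0, 0, np.float64(-23.4)]
[0, np.float64(0.009), np.float64(0.018), np.float64(-0.001), 0, 0, np.float64(-31.4)]
[0, np.float64(0.013), np.float64(0.021), np.float64(-0.001), 0, 0, np.float64(-39.4)]
[0, np.float64(0.017), np.float64(0.024), np.float64(-0.001), 0, 0, np.float64(-47.4)]
[0, np.float64(0.018), np.float64(0.025), np.float64(-0.001), 0, 0, np.float64(-48.4)]
[0, np.float64(0.009), np.float64(0.024), np.float64(-0.001), 0, 0, np.float64(-48.4)]
```

step_arm(
  motion=[
    [[0,0.002,0.005,-0.001,0,0,-7.5],[0,0.004,0.01,-0.001,0,0,-15.5],[0,0.006,0.014,-0.001,0,0,-23.5],[0,0.009,0.018,-0.001,0,0,-31.5],[0,0.013,0.021,-0.001,0,0,-39.5],[0,0.017,0.024,-0.001,0,0,-47.5],[0,0.012,0.024,-0.001,0,0,-48],[0,0.002,0.023,-0.001,0,0,-48]],
  ],
)

```text
time: 14.65
tool_pos: [0.4507, 0.2259, 0.0896]
tcp_rot: [-2.171, -2.268, -0.013]
wrist_force: [0.5, 0.3, -0.9]
width: 0.0
```

Run:
```python
from plan import *
from h import *
from workcell import *
for n in('scene','top'):
    p,d=read_camera(n);c=get_calibration(n);W=world(p,d,c['K'],c['world_from_camera'])
    m=(d>0)&(np.hypot(W[...,0]-C[0],W[...,1]-C[1])<.046)&(W[...,2]>.07)&(W[...,2]<.11)&(p.min(-1)>120)
    P=W[m];print(n,len(P))
    if len(P)>20:
        w=np.linalg.svd(P[:,:2]-P[:,:2].mean(0),full_matrices=False)[2][0];print(np.degrees(np.arctan2(w[1],w[0]))%180,cv2.minAreaRect(P[:,:2].astype(np.float32)),np.percentile(P[:,2],[50,90,97]))
    if n=='scene':cv2.imwrite('pics/s3.png',cv2.resize(p[170:270,300:400],(600,600),interpolation=2))
plan([(92,32,22,90),(92,32,18,90)]+[(a,32,17.6,90) for a in range(86,45,-7)])
```

```text
scene 333
94.90514863931456 ((0.48107656836509705, 0.19530494511127472), (0.03848157078027725, 0.08345825970172882), 14.445676803588867) [0.08414757 0.09433781 0.09809799]
top 144
96.76548896544664 ((0.4821390211582184, 0.19131404161453247), (0.033729199320077896, 0.07049045711755753), 28.74777603149414) [0.09206818 0.09962621 0.10165784]
yaw 92.5 r,off 30.7 34.9 z 0.0892 F [-0.3 -0.8 -0.7] t 14.75 q6 0.37
[0, np.float64(0.013), np.float64(0.002), np.float64(0.001), 0, 0, np.float64(-0.5)]
[0, np.float64(0.017), np.float64(0.002), np.float64(0.001), 0, 0, np.float64(-0.5)]
[0, np.float64(0.021), np.float64(0.004), np.float64(0.001), 0, 0, np.float64(-6.5)]
[0, np.float64(0.025), np.float64(0.006), np.float64(0.001), 0, 0, np.float64(-13.5)]
[0, np.float64(0.029), np.float64(0.007), np.float64(0.001), 0, 0, np.float64(-20.5)]
[0, np.float64(0.034), np.float64(0.007), np.float64(0.001), 0, 0, np.float64(-27.5)]
[0, np.float64(0.038), np.float64(0.007), np.float64(0.001), 0, 0, np.float64(-34.5)]
[0, np.float64(0.043), np.float64(0.007), np.float64(0.001), 0, 0, np.float64(-41.5)]
```

View pics/s3.png

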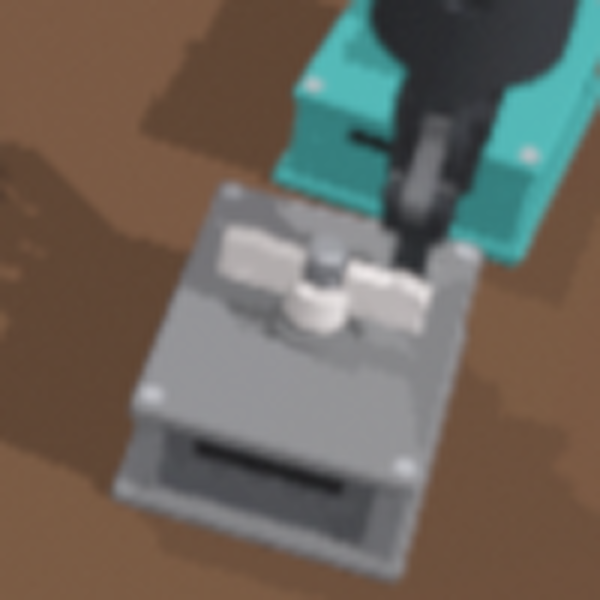

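The crop shows the fingers clear behind the nut and the wings at about 93-95°, so some 90° remains. Now the last stroke, easing off towards the stop.

step_arm(
  motion=[
    [[0,0.013,0.002,0,0,0,0],[0,0.017,0.002,0,0,0,0],[0,0.021,0.004,0,0,0,-6.5],[0,0.025,0.006,0,0,0,-13.5],[0,0.029,0.007,0,0,0,-20.5],[0,0.034,0.007,0,0,0,-27.5],[0,0.038,0.007,0,0,0,-34.5],[0,0.043,0.007,0,0,0,-41.5]],
  ],
)

```text
time: 15.75
tool_pos: [0.4926, 0.2324, 0.0889]
tcp_rot: [-2.838, -1.346, -0.01]
wrist_force: [-1.3, -0.2, -0.0]
width: 0.002
```

Run:
```python
from plan import *
plan([(a,32,17.6,89) for a in (45,39,34,29,25,21,18,16)])
```

```text
yaw 50.7 r,off 32.5 17.3 z 0.0889 F [-1.3 -0.2 -0. ] t 15.75 q6 1.08
[0, np.float64(0.003), np.float64(-0.001), np.float64(0.0), 0, 0, np.float64(-5.7)]
[0, np.float64(0.007), np.float64(-0.002), np.float64(0.0), 0, 0, np.float64(-11.7)]
[0, np.float64(0.01), np.float64(-0.004), np.float64(0.0), 0, 0, np.float64(-16.7)]
[0, np.float64(0.012), np.float64(-0.005), np.float64(0.0), 0, 0, np.float64(-21.7)]
[0, np.float64(0.014), np.float64(-0.007), np.float64(0.0), 0, 0, np.float64(-25.7)]
[0, np.float64(0.016), np.float64(-0.008), np.float64(0.0), 0, 0, np.float64(-29.7)]
[0, np.float64(0.018), np.float64(-0.009), np.float64(0.0), 0, 0, np.float64(-32.7)]
[0, np.float64(0.019), np.float64(-0.01), np.float64(0.0), 0, 0, np.float64(-34.7)]
```

step_arm(
  motion=[
    [[0,0.003,-0.001,0,0,0,-5.5],[0,0.007,-0.002,0,0,0,-11.5],[0,0.01,-0.004,0,0,0,-16.5],[0,0.012,-0.005,0,0,0,-21.5],[0,0.014,-0.007,0,0,0,-25.5],[0,0.016,-0.008,0,0,0,-29.5],[0,0.018,-0.009,0,0,0,-32.5],[0,0.019,-0.01,0,0,0,-34.5]],
  ],
)

```text
time: 16.75
tool_pos: [0.5121, 0.2224, 0.0888]
tcp_rot: [3.109, 0.441, 0.009]
wrist_force: [-0.4, 1.0, -0.8]
width: 0.0
```

Run:
```python
from plan import *
plan([(a,32,17.6,89) for a in (15,13.5,12,10.5,9,8,7,6)])
```

```text
yaw 16.2 r,off 32.9 17.7 z 0.0888 F [-0.4  1.  -0.8] t 16.75 q6 1.66
[0, np.float64(-0.0), np.float64(-0.001), np.float64(0.0), 0, 0, np.float64(-1.2)]
[0, np.float64(0.0), np.float64(-0.002), np.float64(0.0), 0, 0, np.float64(-2.7)]
[0, np.float64(0.001), np.float64(-0.002), np.float64(0.0), 0, 0, np.float64(-4.2)]
[0, np.float64(0.002), np.float64(-0.003), np.float64(0.0), 0, 0, np.float64(-5.7)]
[0, np.float64(0.002), np.float64(-0.004), np.float64(0.0), 0, 0, np.float64(-7.2)]
[0, np.float64(0.003), np.float64(-0.004), np.float64(0.0), 0, 0, np.float64(-8.2)]
[0, np.float64(0.003), np.float64(-0.005), np.float64(0.0), 0, 0, np.float64(-9.2)]
[0, np.float64(0.003), np.float64(-0.005), np.float64(0.0), 0, 0, np.float64(-10.2)]
```

step_arm(
  motion=[
    [[0,0,-0.0008,0,0,0,-1.2],[0,0.0005,-0.0015,0,0,0,-2.7],[0,0.001,-0.0023,0,0,0,-4.2],[0,0.0015,-0.003,0,0,0,-5.7],[0,0.002,-0.0037,0,0,0,-7.2],[0,0.0025,-0.0043,0,0,0,-8.2],[0,0.003,-0.0048,0,0,0,-9.2],[0,0.003,-0.0053,0,0,0,-10.2]],
  ],
)

```text
time: 17.75
tool_pos: [0.5153, 0.2171, 0.0889]
tcp_rot: [3.136, 0.161, 0.009]
wrist_force: [0.8, 0.6, -0.2]
width: -0.002
```

Run:
```python
from plan import *
plan([])
from h import *
from workcell import *
p,d=read_camera('scene');c=get_calibration('scene');W=world(p,d,c['K'],c['world_from_camera'])
m=(d>0)&(np.hypot(W[...,0]-C[0],W[...,1]-C[1])<.046)&(W[...,2]>.07)&(W[...,2]<.11)&(p.min(-1)>120)
P=W[m];w=np.linalg.svd(P[:,:2]-P[:,:2].mean(0),full_matrices=False)[2][0];print(len(P),np.degrees(np.arctan2(w[1],w[0]))%180)
plan([])
```

```text
yaw 5.9 r,off 31.7 17.6 z 0.0889 F [ 0.8  0.6 -0.2] t 17.75 q6 1.83
70 26.61237931949424
yaw 5.9 r,off 31.7 17.6 z 0.0888 F [ 0.9  0.8 -0.4] t 17.8 q6 1.83
```

step_arm(
  motion=[
    [[0,0.0002,-0.0003,0,0,0,-0.5],[0,0.0004,-0.0006,0,0,0,-1],[0,0.0006,-0.0009,0,0,0,-1.5],[0,0.0008,-0.0012,0,0,0,-2],[0,0.0008,-0.0015,0,0,0,-2.2],[0,0.0008,-0.0015,0,0,0,-2.2],[0,0.0008,-0.0015,0,0,0,-2.2],[0,0.0008,-0.0015,0,0,0,-2.2]],
  ],
)

```text
time: 18.8
tool_pos: [0.5161, 0.2157, 0.0889]
tcp_rot: [3.138, 0.1, 0.01]
wrist_force: [-0.8, 4.9, -0.3]
width: 0.003
```

The 4.9 N reaction means the nut is on its stop. I'll back off, rise and clear the view.

step_arm(
  motion=[
    [[0,0,0.01,0,0,0,0],[0,0,0.02,0,0,0,0],[0,0,0.02,0.04,0,0,0],[0,0,0.02,0.09,0,0,0],[0,0,0.02,0.14,0,0,5],[0,-0.01,-0.03,0.17,0,0,15],[0,-0.02,-0.08,0.17,0,0,25],[0,-0.03,-0.13,0.17,0,0,35]],
  ],
)

```text
time: 19.8
tool_pos: [0.486, 0.0846, 0.2598]
tcp_rot: [2.96, 1.05, 0.012]
wrist_force: [0.4, -0.8, 0.4]
width: -0.002
```

step_arm(
  motion=[
    [[0,0,-0.05,0,0,0,0],[0,0,-0.1,0,0,0,0],[0,0,-0.15,0,0,0,0],[0,0,-0.2,0,0,0,0],[0,0,-0.25,0,0,0,0],[0,0,-0.25,0,0,0,0],[0,0,-0.25,0,0,0,0],[0,0,-0.25,0,0,0,0]],
  ],
)

```text
time: 20.8
tool_pos: [0.4861, -0.1642, 0.2597]
tcp_rot: [2.959, 1.053, 0.012]
wrist_force: [-0.0, -0.1, -0.2]
width: -0.001
```

Run:
```python
from workcell import *
from h import *
s=read_state();print(s['time'],s['tool_pos'],s['wrist_force'].round(1) if hasattr(s['wrist_force'],'round') else s['wrist_force'])
for n in('top','scene'):
    p,d=read_camera(n);c=get_calibration(n);W=world(p,d,c['K'],c['world_from_camera'])
    print(n,nut(W,d,(.485,.196)),roof(W,d,(.485,.196)))
    if n=='top':cv2.imwrite('pics/t4.png',p)
```

```text
20.8 [ 0.48606597 -0.16417012  0.25973462] [-0.  -0.1 -0.2]
top (192, array([0.4855, 0.1954]), array([0.082, 0.025]), np.float32(3.2557983), array([0.0897, 0.0917, 0.0931])) (((0.484878271818161, 0.1959918737411499), (0.14593476057052612, 0.11664170771837234), 3.6744823455810547), np.float64(0.057653803104462664))
scene (163, array([0.4858, 0.1949]), array([0.086, 0.024]), np.float32(3.407524), array([0.089 , 0.0903, 0.0918])) (((0.48676565289497375, 0.19563022255897522), (0.14859969913959503, 0.1161964163184166), 3.614219903945923), np.float64(0.056602916157503014))
```

View pics/t4.png

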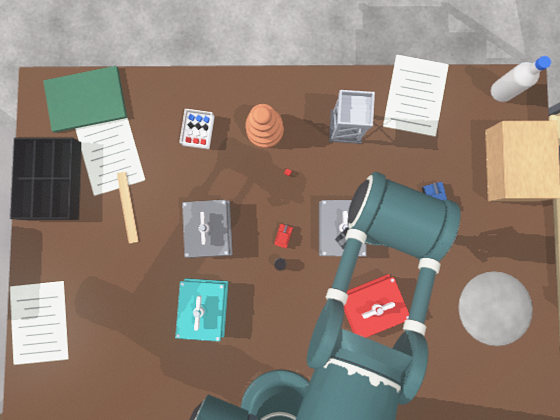

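The nut lies along the bunker's long axis (3.3° against a yaw of 3.7°), with its wing tops at the same height as the home nut's. The bunker at (207,228) is in place, the visible bystanders are unmoved, and the arm is in free air. Handing in.

```bash
python3 -c "
from workcell import *
print(finish_job())"
```

```text
the job is handed in; nothing more can be done
None
```

I turned the loose nut on the left grey bunker about 455° clockwise with the shut fingertips, in four separate strokes. I came clear of it between strokes, including with about 4.07 rad and 1.55 rad still to go. The job was handed in with about 21 s on the clock.

Last checks:
- **Stop:** about 4.9 N sideways at the wrist at the end of the last stroke, well under the 15 N limit.
- **Nut:** wings at 3.3° to 3.4° (top and scene cameras) against a bunker yaw of about 3.6°. Wing tops measured 90–93 mm, level with the other bunker's nut that was already home.
- **Bunker:** within about 1 mm of its starting place.
- **Surroundings:** the bystanders in view looked unmoved. The arm was covering bunker_b and part of the buggy in the last picture, so I didn't measure those two again, but the arm only ever passed well above them.
- **Arm:** it was in free air with no force on it at hand-in.

One reading disagreed: a scene-camera check just before the final push put the wings at 26.6°, because the fingers hid most of the nut. I discounted it, and both final measurements bore that out.

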